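# Load, cover and lock a counter display of tape dispensers

## Robot

A 7-joint arm with a two-finger parallel gripper is mounted at the origin on the work surface. World frame = base frame: x ahead of the robot, y to its left, z up, the work surface at z = 0. Lengths are in m, angles in degrees, forces in N, time in s.
With the tool pointing down it reaches from about 0.425 to 0.825 m from the base axis. Payload 3.6 kg.
Tool frame: the origin (TCP) lies where the fingers leave the gripper's body, on its centre line; the fingertips stand 73 mm ahead of it and the grasp point (between the pads) lies 54 mm ahead of it; z points along the fingers, y is the line along which they close (so a half turn about z gives the same grasp; the last joint's range is limited). The gripper opens to 85 mm and grips with 20 to 120 N. Pads are 22 mm wide; open, the fingers measure 114 mm over their backs; the gripper's body (76 mm by 85 mm) begins 54 mm behind the grasp point. The pads swing forward as they close: fully open they stand 13 mm farther back than shut.
Start: joints at [-69.357, 35.231, -0.722, 81.555, 0.464, 63.22, -2.315], TCP at [0.245, 0.602, 0.304] pointing down, gripper open.
Joint ranges: [-178.69, 178.69], [-17.37, 117.87], [-77.05, 75.6], [15.02, 138.74], [-78.02, 258.01], [0.78, 113.62], [-162.83, 162.83]. Speed limits (degrees/s): [159.86, 159.86, 180, 180, 180, 180, 180].

## Interface

Orientations are given as a 3x3 rotation matrix whose columns are the frame's x, y, z axes.
In Python, from station import arm, cams, order gives the robot as it stands.
- The arm moves only by the tool play_rows, never from a script. Its argument "commands" is a list of rows, each a list of 2 entries, a list of its own where there are three numbers: the shift along the tool's x, y, z normalised to -1 to 1, where 1 is 0.6 m, then the turn about the tool's z normalised to -1 to 1, where 1 is 90 degrees. In form: [[[x, y, z], turn], ...]. A call has 1 to 12 rows; each row is the pose to reach, as a shift and turn from the pose commanded when the call began, along the tool's axes at that moment; what a row does not reach only later rows make up. A row lasts 1/10 s, in which the tool goes at most 50 mm and 8.59 degrees, less where a joint would pass 70% of its speed; a pose out of reach is approached as far as the arm can. A call with a number of a shift or a turn outside -1 to 1 is refused whole. A call with a gripper value outside its range is refused whole. "jaw" is the opening, from 0 (shut) to 1 (fully open), set as the call begins (left out, the last holds). The fingers move at their own pace and stop on an object; "force" is the grip in N (left out, the last holds). Time passes only in rows, so rows that repeat a pose let the fingers close. It gives the time, the measured TCP pose, the force, the opening and the grip force at its end, in the units of the state.
- arm.get_state(): the state, without advancing time (a new reading comes with each control period).
- cams.snapshot(name): name is "scene" or "top" or "wrist"; returns (picture, depth): 400x640x3 uint8, blue, green, red; 400x640 float32, m along the optical axis (not along the pixel's ray), 0 where there is no reading.
- cams.calibration(name): a dict with "camera_matrix" (3x3 intrinsics, pixels), "pose" (4x4, takes a point from camera to world coordinates); the wrist camera has in their place "T_tool_cam" (4x4, takes a point from camera to tool coordinates, whose origin is the TCP and whose axes are the flange's). Camera axes: x right, y down, z forward; pixel columns grow to the right and rows downward; lengths in m; the calibration is good to about 2 mm. A picture is of the moment at which its call begins: read the wrist's pose just before it. calibration takes no time and is no camera call.
- order.hand_in(): hands the job in; it is judged then, once.
The state is a dict: "t": time; "joint_pos": joint angles; "qd": joint speeds; "tau": joint torques, N m; "eef_pos": TCP position; "tool_rot": TCP orientation; "wrist_force": force on the tool from outside, world axes, zero at the start; "wrist_torque": the same for the moment, N m; "gripper_width": finger opening in m; "grip_force": force on a finger pad.
Only numpy, scipy, OpenCV 4.12 (cv2) and the standard library are available. Lean on these libraries where they do the work, as an engineer would, in place of code of your own. Each camera call takes 0.05 s, during which the arm holds its last target. There are 200 camera calls.

## Task

Refill the shop's counter display: put every correction-tape dispenser from the basket into the tray, one to a pocket and lying flat, and leave the eraser in the basket. Then lay the cover over the tray and press it down until it sits fully home and level on its four posts. Last, knock both lock pins fully home with the mallet (never with the gripper itself), stand the mallet back on its pad as it stood, and leave the glue stick and tape roll alone.

Things in the scene. Friction and masses are not known exactly. Their poses are not given: they have to be found in the camera images.
- tray: fixed display tray: aluminium base plate 4 mm thick with 2 x 2 low pockets, four corner posts, and two dark steel lock blocks on its -x (near) edge. Origin on the counter under the middle of the pockets; plate from x -128 to +112, y -105 to +105. Pockets: inside 82 (x) x 66 (y) mm, floor 4 mm up, walls 8 mm above it; between pockets a 4 mm wall along x, a 14 mm rib along y
- seat (a point): where the cover's underside centre lies when home: on the tray's axis, 36 mm above the counter, level with the shoulders of four 14 mm posts at tray x +-86, y +-82. From each post a 9 mm rubber catch sticks up 8 mm: the cover laid on rests on these (underside at 44 mm) and must be pressed down. Each catch yields at about 3 N (12 N in all, more if fast) and stays where pushed
- guide (a point): top of the upright guide at the middle of the tray's +x edge, 46 mm high, inner face at tray x 103; like guides stand at the +y and -y edges (inner faces y +-96), each 30 mm long, 8 mm thick, and the lock blocks serve on the -x edge (faces at x -103): the cover has 5 mm play all round
- pocket0 (a point): middle of the floor of the pocket at tray x -43, y -40 mm; axes as the tray
- pocket1 (a point): middle of the floor of the pocket at tray x -43, y +40 mm
- pocket2 (a point): middle of the floor of the pocket at tray x +43, y -40 mm
- pocket3 (a point): middle of the floor of the pocket at tray x +43, y +40 mm
- pin_left: steel lock pin, 14 mm diameter with an 18 mm head 3 mm thick, standing upright in the lock block (24 x 36 mm, 48 mm high) at tray x -115, y +60. Origin in the middle of its top face, 60 to 63 mm above the counter at the start and 51 mm when fully home (12 mm travel at most). It moves straight down, takes 6 to 8 N, and stays where it is driven
- pin_right: the same lock pin in the block at tray x -115, y -60
- basket: fixed black open basket, 250 (x) x 240 (y) x 42 mm, walls and floor 4 mm thick; origin under its centre on the counter. It stands to the left or to the right of the tray, the foam sheet with the cover on the other side
- dispenser0: white correction-tape dispenser lying flat, about 40 g: a round body 42 mm in diameter and 26 mm high with a blunt nose 20 mm wide, 2 to 16 mm above its underside, that reaches to 45 mm from the round body's axis along +x. Origin at the middle of the round body's underside. Three or four are present, lying apart in the basket
- dispenser1: white correction-tape dispenser lying flat, about 40 g: a round body 42 mm in diameter and 26 mm high with a blunt nose 20 mm wide, 2 to 16 mm above its underside, that reaches to 45 mm from the round body's axis along +x. Origin at the middle of the round body's underside. Three or four are present, lying apart in the basket
- dispenser2: white correction-tape dispenser lying flat, about 40 g: a round body 42 mm in diameter and 26 mm high with a blunt nose 20 mm wide, 2 to 16 mm above its underside, that reaches to 45 mm from the round body's axis along +x. Origin at the middle of the round body's underside. Three or four are present, lying apart in the basket
- dispenser3: white correction-tape dispenser lying flat, about 40 g: a round body 42 mm in diameter and 26 mm high with a blunt nose 20 mm wide, 2 to 16 mm above its underside, that reaches to 45 mm from the round body's axis along +x. Origin at the middle of the round body's underside. Three or four are present, lying apart in the basket
- eraser: white eraser 30 x 18 x 12 mm lying near the middle of the basket; stays in the basket. Origin at the centre of its underside
- cover: white flat cover plate 196 (x) x 182 (y) x 6 mm, 220 g, lying on a fixed blue foam sheet 4 mm thick, 220 x 210 mm. On its middle stands a black bar handle 16 mm wide (x), 70 mm long (y), from 6 to 38 mm above the underside. Origin at the centre of the underside; either way round fits the tray, its long side along the tray's x
- mallet: mallet, 330 g, standing on its striking face: grey rubber block head 50 x 50 mm, 60 mm high, origin at the centre of its underside (the striking face); a level wooden handle 20 mm wide and 24 mm high, its axis 30 mm above the striking face, runs along -x from the head to 131 mm from the origin; centre of mass about 13 mm from the origin towards the handle
- pad: fixed black rubber pad 100 x 100 x 3 mm on which the mallet's head stands; origin at the centre of its underside on the counter
- glue_stick: loose white glue stick standing upright, 25 mm diameter, 80 mm high, on the near right; leave alone. Origin at the centre of its underside
- tape_roll: loose clear tape roll lying flat, 68 mm diameter, 19 mm high, on the near left; leave alone. Origin at the centre of its underside
There are look-alikes about, which are no part of the job. What is shaped like the dispenser2 but green or yellow is not meant.

How it is judged (in metres and radians):
On the way, in this order (a step that is already met when the one before it is completed fails the run):
1. every dispenser lies flat in a pocket ((horizontal distance between dispenser0 and pocket0 below 0.03 m or horizontal distance between dispenser0 and pocket1 below 0.03 m or horizontal distance between dispenser0 and pocket2 below 0.03 m or horizontal distance between dispenser0 and pocket3 below 0.03 m) and z of each of dispenser0, dispenser1, dispenser2, dispenser3 in the frame of tray below 0.0075 m and angle between each of dispenser0, dispenser1, dispenser2, dispenser3's own z axis and vertical below 0.12 rad and linear speed of each of dispenser0, dispenser1, dispenser2, dispenser3 below 0.03 m/s and (horizontal distance between dispenser1 and pocket0 below 0.03 m or horizontal distance between dispenser1 and pocket1 below 0.03 m or horizontal distance between dispenser1 and pocket2 below 0.03 m or horizontal distance between dispenser1 and pocket3 below 0.03 m) and (horizontal distance between dispenser2 and pocket0 below 0.03 m or horizontal distance between dispenser2 and pocket1 below 0.03 m or horizontal distance between dispenser2 and pocket2 below 0.03 m or horizontal distance between dispenser2 and pocket3 below 0.03 m) and (horizontal distance between dispenser3 and pocket0 below 0.03 m or horizontal distance between dispenser3 and pocket1 below 0.03 m or horizontal distance between dispenser3 and pocket2 below 0.03 m or horizontal distance between dispenser3 and pocket3 below 0.03 m)), for 0.2 s.
2. the cover sits home and level on the posts (x of cover in the frame of tray between -0.01 and 0.01 m and y of cover in the frame of tray between -0.01 and 0.01 m and z of cover in the frame of tray between 0.033 and 0.039 m and angle between cover's own z axis and vertical below 0.025 rad), for 0.2 s.
3. both lock pins are driven home, the last one with the mallet on it (z of each of pin_left, pin_right in the frame of tray below 0.0535 m and (contact force between mallet and pin_left above 0.5 N or contact force between mallet and pin_right above 0.5 N)).
At the end, for the whole second after the job is handed in: Dispensers flat on pocket floors, within 30 mm of the middles; cover within 3 mm of the posts, level to 1.4 deg, centred to 10 mm; pin tops at most 53.5 mm up; mallet upright at rest, origin within 36 mm of the pad's middle along each side; eraser in the basket (all of step 1 and all of step 2 and z of each of pin_left, pin_right in the frame of tray below 0.0535 m and x of mallet in the frame of pad between -0.036 and 0.036 m and y of mallet in the frame of pad between -0.036 and 0.036 m and z of mallet in the frame of pad below 0.007 m and angle between mallet's own z axis and vertical below 0.1 rad and linear speed of mallet below 0.02 m/s and horizontal distance between eraser and basket below 0.16 m); the robot touches nothing.
It fails at once if the gripper or arm itself pushes a lock pin (contact force between any of the fingers, the arm and pin_left above 1 N or contact force between any of the fingers, the arm and pin_right above 1 N).
It fails at once if the glue stick or tape roll is moved more than 6 cm (distance of any of glue_stick, tape_roll from where it was at the start of the episode above 0.06 m).
Of dispenser0, dispenser1, dispenser2, dispenser3 only 3 to 4 are there at a start; the rules pass over those that are not, and their reading is None.
At some moment in a run one of cover may be knocked a few centimetres aside while the robot is not near it.
Once in a run the grip may slacken for a moment while it holds something.
It also fails if it takes over 210 s, if anything falls off the work surface, if the arm or the gripper's body presses on something with over 40 N, if the wrist force passes 120 N, or if a joint passes its speed limit or range.

## Working session

There is one attempt and no reset: what is moved stays moved. The work goes in short steps, Python scripts to look and compute and a tool call to move; the robot and the scene stay as the last step left them, time stands still between calls to the robot, and variables do not carry over. Pictures are saved under pics/ and viewed, at most 14 in all, crops included, and the job is handed in when it is done.

Besides the shell and the picture viewer there is one more tool, called after "Call:" as name(argument=value, ...) on one line, values as JSON. play_rows: Moves the arm, as the interface text tells. Its arguments: {"type":"object","properties":{"commands":{"type":"array","items":{"type":"array"}},"jaw":{"type":"number"},"force":{"type":"number"}},"required":["commands"]}

```bash
ls; mkdir -p pics; python3 - <<'E'
from station import arm,cams,order
import cv2,numpy as np
s=arm.get_state();print(s)
for n in("top","scene"):
    p,d=cams.snapshot(n);cv2.imwrite(f"pics/{n}0.png",p);np.save(f"pics/{n}0.npy",d)
    c=cams.calibration(n);print(n,c)
print(cams.calibration("wrist"))
E
```

```text
pics
{'t': 0.0, 'joint_pos': array([-69.35633128,  35.28966674,  -0.72301033,  81.64264319,
         0.46430432,  63.22132218,  -2.31550552]), 'qd': array([ 0.10732273,  0.00095337, -0.06120512,  0.03802738, -0.00187698,
       -0.01144319, -0.02730353]), 'tau': array([ 1.26966543e-04, -4.69219458e+01,  2.58629154e-01, -1.71036601e+01,
        9.81241727e-03,  9.66609980e-03, -1.57477632e-05]), 'eef_pos': array([0.2449617 , 0.60143135, 0.30272556]), 'tool_rot': array([[-9.26142561e-01,  3.77172437e-01, -9.54041230e-04],
       [ 3.77173642e-01,  9.26139315e-01, -2.45208718e-03],
       [-4.12846077e-05, -2.63082151e-03, -9.99996539e-01]]), 'wrist_force': array([0.80402818, 0.87535886, 0.31785985]), 'wrist_torque': array([0.03150933, 0.00472365, 0.0053186 ]), 'grip_force': 0.0, 'gripper_width': 0.08574984142946505}
top {'camera_matrix': array([[377.03828968,   0.        , 320.28749995],
       [  0.        , 377.03828968, 200.99547905],
       [  0.        ,   0.        ,   1.        ]]), 'pose': array([[ 0.01196758, -0.99890835,  0.04515392,  0.46488974],
       [-0.99960284, -0.0131
[... 418 characters left out ...]
213496, -0.52588235,  0.48005652, -0.57744399],
       [ 0.01213973, -0.66525607, -0.74651657,  0.85455323],
       [ 0.        ,  0.        ,  0.        ,  1.        ]])}
{'camera_matrix': array([[299.82007005,   0.        , 316.6109812 ],
       [  0.        , 299.82007005, 193.66555088],
       [  0.        ,   0.        ,   1.        ]]), 'T_tool_cam': array([[-2.39874482e-04, -9.52917142e-01, -3.03230708e-01,
         7.74786854e-02],
       [ 9.99999964e-01, -2.64331128e-04,  3.96107298e-05,
         7.69188837e-04],
       [-1.17899058e-04, -3.03230687e-01,  9.52917172e-01,
        -6.82272835e-02],
       [ 0.00000000e+00,  0.00000000e+00,  0.00000000e+00,
         1.00000000e+00]])}
```

View pics/top0.png

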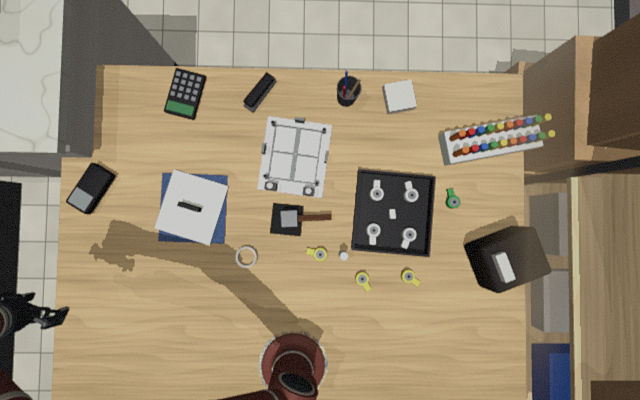

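View pics/scene0.png

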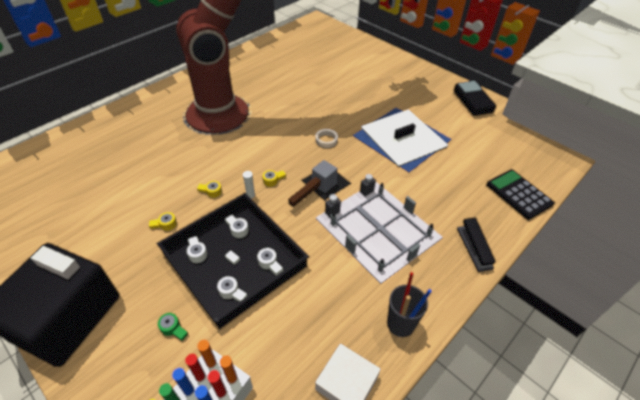

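The top view shows:

| Thing | Pixel (top view) |
|---|---|
| White dispensers in the basket | (377,190), (411,192), (374,233), (409,237) |
| Eraser | (392,213) |
| Look-alikes, yellow | (319,254), (363,280), (408,275) |
| Look-alike, green | (453,198) |
| Glue stick | (344,255) |
| Tape roll | (246,256) |
| Mallet head, handle pointing right | (290,218) |
| Tray | (296,156) |
| Pins | (270,186), (308,190) |
| Cover, turned on the foam | (192,207) |

I choose the four white ones in the basket.

```bash
cat > lib.py <<'E'
import numpy as np,cv2
from station import arm,cams,order
def snap(n,f=None):
    s=arm.get_state();p,d=cams.snapshot(n);c=cams.calibration(n);K=c["camera_matrix"]
    if n=="wrist":
        T=np.eye(4);T[:3,:3]=s["tool_rot"];T[:3,3]=s["eef_pos"];T=T@c["T_tool_cam"]
    else:T=c["pose"]
    if f:cv2.imwrite(f"pics/{f}.png",p)
    return p,d,K,T
def onplane(uv,z,K,T):
    uv=np.atleast_2d(np.asarray(uv,float));r=np.c_[uv,np.ones(len(uv))]@np.linalg.inv(K).T@T[:3,:3].T
    return T[:3,3]+r*((z-T[2,3])/r[:,2])[:,None]
def cloud(d,K,T):
    v,u=np.mgrid[:d.shape[0],:d.shape[1]]
    P=np.stack([(u-K[0,2])/K[0,0]*d,(v-K[1,2])/K[1,1]*d,d],-1)
    return P@T[:3,:3].T+T[:3,3]
def proj(X,K,T):
    c=(np.atleast_2d(X)-T[:3,3])@T[:3,:3];c=c@K.T;return c[:,:2]/c[:,2:]
def move(x,y,z,yaw=None):
    """row values to bring TCP to x,y,z with tool y axis at world yaw (deg, mod 180)"""
    s=arm.get_state();R=s["tool_rot"];d=R.T@(np.array([x,y,z])-s["eef_pos"])/0.6
    cur=np.degrees(np.arctan2(R[1,1],R[0,1]))
    t=0 if yaw is None else -((yaw-cur+90)%180-90)/90
    return np.round(d,4),round(t,4)
E
python3 - <<'E'
from lib import *
for n in("top",):
    p=cv2.imread("pics/top0.png");d=np.load("pics/top0.npy");c=cams.calibration(n);K,T=c["camera_matrix"],c["pose"]
    C=cloud(d,K,T);hsv=cv2.cvtColor(p,cv2.COLOR_BGR2HSV)
    def rect(mask,box,z,name):
        m=np.zeros(mask.shape,np.uint8);x0,y0,x1,y1=box;m[y0:y1,x0:x1]=mask[y0:y1,x0:x1]*255
        cs,_=cv2.findContours(m,0,cv2.CHAIN_APPROX_NONE)
        for k in cs:
            if cv2.contourArea(k)<40:continue
            w=onplane(k[:,0],z,K,T);r=cv2.minAreaRect((w[:,:2]*1000).astype(np.float32))
            M=cv2.moments(k);print(name,np.round(r[0]),np.round(r[1]),round(r[2],1),"px",M['m10']/M['m00'],M['m01']/M['m00'])
    S,V=hsv[...,1],hsv[...,2]
    w=(S<50)&(V>150)
    rect(w,(150,160,235,250),.010,"cover")
    rect(V<60,(150,160,235,250),.042,"handle")
    rect((hsv[...,0]>100)&(hsv[...,0]<130)&(S>100),(150,160,235,250),.004,"foam")
    rect(w,(255,110,335,200),.004,"tray")
    rect(V<70,(255,110,335,200),.05,"traydark")
    rect(V<70,(345,160,445,260),.04,"basket")
    rect(w,(355,170,432,250),.026,"disp")
    rect(V<60,(265,195,310,245),.003,"pad")
    rect((S<60)&(V>70)&(V<180),(265,195,310,245),.06,"head")
    for u,v in[(296,156),(192,207),(377,195),(340,258),(246,245),(290,218),(320,215),(365,250)]:print(u,v,np.round(C[v,u],3),hsv[v,u])
im=cv2.resize(p[105:265,255:445],None,fx=4,fy=4,interpolation=cv2.INTER_CUBIC);cv2.imwrite("pics/crop0.png",cv2.resize(im,(712,600)))
E
```

```text
cover [496. 330.] [183. 198.] 73.4 px 190.893506617157 206.786251547177
handle [496. 326.] [70. 12.] 73.3 px 189.1893333333333 206.25066666666666
foam [402. 377.] [108.  29.] 88.4 px 169.17430025445293 237.10432569974552
foam [455. 243.] [ 35. 142.] 87.5 px 219.74428274428274 227.75537075537073
foam [587. 269.] [94. 23.] 86.7 px 216.50569105691056 178.14959349593494
foam [556. 417.] [23. 93.] 84.7 px 164.8021978021978 182.5
tray [663.   5.] [212. 242.] 82.8 px 294.605684106539 155.1400509137885
basket [ 485. -308.] [245. 252.] 85.6 px 392.9988710832094 212.59113937992177
disp [ 405. -362.] [39. 65.] 84.4 px 408.2329192546584 236.40062111801242
disp [ 417. -248.] [63. 38.] 0.4 px 373.016511867905 232.374613003096
disp [ 554. -369.] [64. 38.] 0.1 px 410.47844374342793 192.32702418506835
disp [ 556. -262.] [40. 64.] 73.7 px 376.62974683544303 191.0727848101266
pad [460.  27.] [95. 94.] 84.6 px 284.26615271659324 219.74743024963288
head [463.  17.] [51. 51.] 5.1 px 288.6335321404904 218.29887342611
296 156 [ 0.663 -0.     0.013] [105   4 144]
192 207 [0.494 0.318 0.04 ] [ 0  5 53]
377 195 [ 0.54  -0.259  0.032] [120   2 124]
340 258 [ 0.337 -0.146 -0.004] [ 19  43 194]
246 245 [0.376 0.155 0.003] [ 18  85 117]
290 218 [0.464 0.013 0.063] [ 90   5 152]
320 215 [ 0.474 -0.079  0.043] [ 12 145  88]
365 250 [ 0.368 -0.22   0.047] [ 6 21 60]
```

View pics/crop0.png

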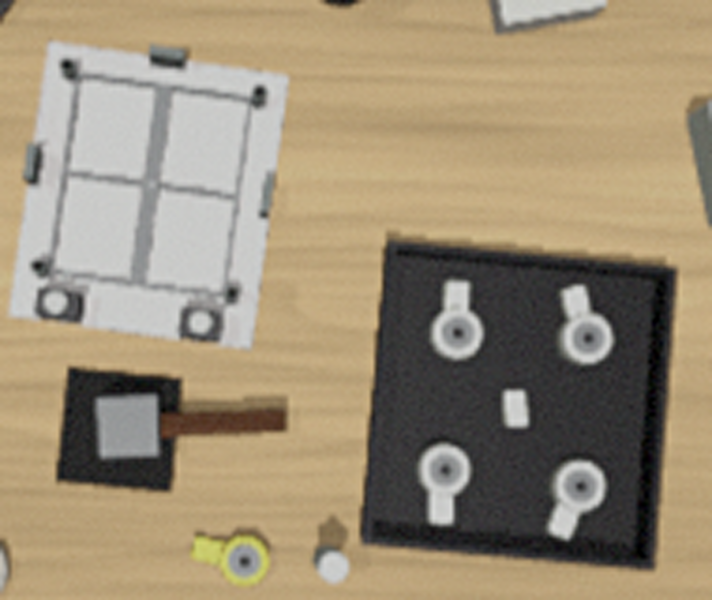

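The crop confirms the four white dispensers, each with a grey hub, and the eraser with none. I'll swing over the tray to look closely.

Call:
play_rows(commands=[[[-0.863,-0.55,-0.08],0.754],[[-0.863,-0.55,-0.08],0.754],[[-0.863,-0.55,-0.08],0.754],[[-0.863,-0.55,-0.08],0.754],[[-0.863,-0.55,-0.08],0.754],[[-0.863,-0.55,-0.08],0.754],[[-0.863,-0.55,-0.08],0.754],[[-0.863,-0.55,-0.08],0.754],[[-0.863,-0.55,-0.08],0.754],[[-0.863,-0.55,-0.08],0.754],[[-0.863,-0.55,-0.08],0.754],[[-0.863,-0.55,-0.08],0.754]], jaw=1)

```text
t: 1.3
eef_pos: [0.5917, 0.1124, 0.3504]
tool_rot: [[-0.0, 1.0, -0.001], [1.0, 0.0, 0.0], [0.0, -0.001, -1.0]]
wrist_force: [1.3, 0.7, 0.1]
gripper_width: 0.0856
grip_force: 0.0
```

```bash
python3 - <<'E'
from lib import *
print(move(.64,.05,.36,0),move(.485,-.29,.36,0),arm.get_state()["eef_pos"])
E
```

```text
(array([-0.1039,  0.0805, -0.0161]), np.float64(0.0)) (array([-0.6706, -0.1779, -0.0159]), np.float64(0.0)) [0.59170132 0.11235663 0.35042509]
```

Call:
play_rows(commands=[[[-0.09,0.08,-0.016],0],[[-0.09,0.08,-0.016],0],[[-0.09,0.08,-0.016],0],[[-0.09,0.08,-0.016],0],[[-0.09,0.08,-0.016],0]])

```text
t: 1.8
eef_pos: [0.6383, 0.0619, 0.3597]
tool_rot: [[-0.002, 1.0, -0.002], [1.0, 0.002, 0.001], [0.001, -0.002, -1.0]]
wrist_force: [-0.3, 0.2, 0.6]
gripper_width: 0.0852
grip_force: 0.0
```

```bash
python3 - <<'E'
from lib import *
p,d,K,T=snap("wrist","w_tray");np.savez("pics/w_tray",p=p,d=d,K=K,T=T)
print(move(.485,-.27,.36,0),arm.get_state()["eef_pos"])
E
```

```text
(array([-0.5527, -0.257 , -0.0006]), np.float64(0.0017)) [0.63829308 0.06206011 0.35985149]
```

View pics/w_tray.png

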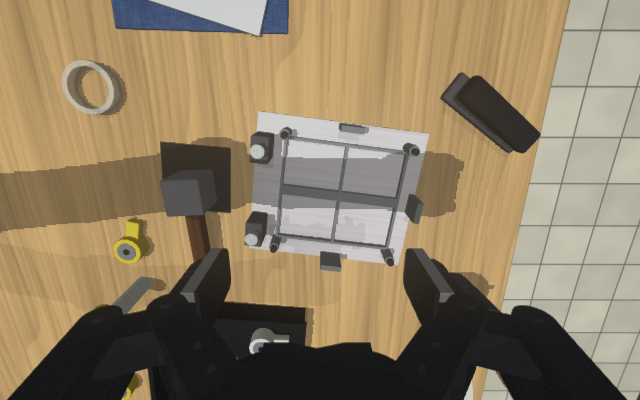

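The wrist view shows the tray with its post catches near (286,133), (413,150), (275,247) and (389,260). The pins are at (258,152) and (251,239). I'll use depth next to fix the tray, while moving on to the basket.

Call:
play_rows(commands=[[[-0.553,-0.257,0],0],[[-0.553,-0.257,0],0],[[-0.553,-0.257,0],0],[[-0.553,-0.257,0],0],[[-0.553,-0.257,0],0],[[-0.553,-0.257,0],0],[[-0.553,-0.257,0],0],[[-0.553,-0.257,0],0],[[-0.553,-0.257,0],0],[[-0.553,-0.257,0],0]])

```text
t: 2.85
eef_pos: [0.4858, -0.2695, 0.3602]
tool_rot: [[-0.003, 1.0, 0.001], [1.0, 0.003, 0.002], [0.002, 0.001, -1.0]]
wrist_force: [-0.1, 1.2, 0.6]
gripper_width: 0.0852
grip_force: 0.0
```

```bash
python3 - <<'E'
from lib import *
def blobs(C,lo,hi,mn=8,win=None,mask=None):
    m=((C[...,2]>lo)&(C[...,2]<hi))
    if win:
        x0,y0,x1,y1=win;k=np.zeros_like(m);k[y0:y1,x0:x1]=1;m&=k
    if mask is not None:m&=mask
    n,l,st,ce=cv2.connectedComponentsWithStats(m.astype(np.uint8))
    for i in range(1,n):
        if st[i,4]>=mn:
            q=C[l==i];print(np.round(ce[i]),st[i,4],np.round(q.mean(0),4),np.round(np.median(q[:,2]),4), 'ext',np.round(np.ptp(q[:,:2],axis=0),3))
z=np.load("pics/w_tray.npz");C=cloud(z['d'],z['K'],z['T'])
print("plate z",np.median(C[140:170,300:330,2]));blobs(C,.038,.1,6,(225,95,440,280))
p,d,K,T=snap("wrist","w_bask");np.savez("pics/w_bask",p=p,d=d,K=K,T=T)
print(arm.get_state()["eef_pos"])
E
```

```text
plate z 0.002237707936046579
[352. 129.] 167 [0.6831 0.1039 0.044 ] 0.0441 ext [0.03 0.01]
[284. 135.] 44 [0.5962 0.0967 0.0418] 0.042 ext [0.009 0.009]
[259. 149.] 547 [0.566  0.08   0.0502] 0.0464 ext [0.027 0.037]
[416. 152.] 45 [0.7662 0.0752 0.0421] 0.0422 ext [0.009 0.009]
[417. 212.] 164 [ 0.7761 -0.0082  0.0436] 0.0441 ext [0.012 0.03 ]
[253. 233.] 443 [ 0.5512 -0.0363  0.0502] 0.0464 ext [0.027 0.038]
[273. 249.] 36 [ 0.5754 -0.0655  0.0418] 0.0422 ext [0.008 0.009]
[390. 262.] 36 [ 0.7455 -0.0867  0.0417] 0.042 ext [0.009 0.009]
[330. 267.] 147 [ 0.6581 -0.0935  0.0433] 0.0439 ext [0.029 0.012]
[ 0.48631905 -0.26881937  0.36007643]
```

View pics/w_bask.png

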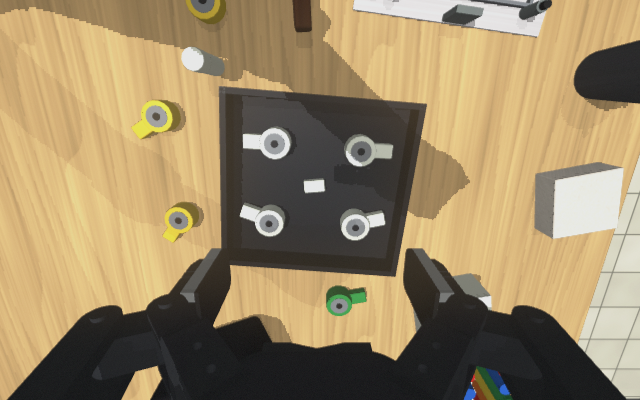

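The view shows four white dispensers in the basket: hubs at (274,143), (361,151), (268,222) and (355,226). The eraser is at (314,186).

```bash
python3 - <<'E'
from lib import *
z=np.load("pics/w_bask.npz");C=cloud(z['d'],z['K'],z['T']);p=z['p'];hsv=cv2.cvtColor(p,cv2.COLOR_BGR2HSV)
for u,v in[(274,143),(361,151),(268,222),(355,226)]:
    m=np.zeros(C.shape[:2],bool);m[v-35:v+36,u-45:u+46]=1
    m&=C[...,2]<.034
    c0=C[v,u,:2]
    r=np.hypot(*(C[...,:2]-c0).transpose(2,0,1))
    b=m&(C[...,2]>.0235)&(r<.04);q=C[b];
    (cx,cy),rad=cv2.minEnclosingCircle((q[:,:2]*1000).astype(np.float32))
    c=np.array([cx,cy])/1000
    r=np.hypot(*(C[...,:2]-c).transpose(2,0,1))
    n=C[m&(C[...,2]>.01)&(C[...,2]<.0225)&(r>.024)&(r<.047)]
    dv=n[:,:2].mean(0)-c
    print(np.round(c,4),round(rad,1),np.median(q[:,2]).round(4),"nose",len(n),np.degrees(np.arctan2(dv[1],dv[0])).round(1),np.median(n[:,2]).round(4),np.hypot(*(n[:,:2]-c).T).max().round(3))
E
```

```text
[ 0.4298 -0.2476] 20.7 0.0283 nose 233 176.6 0.0179 0.044
[ 0.5454 -0.2575] 20.8 0.0284 nose 232 -1.9 0.018 0.045
[ 0.4178 -0.3621] 20.9 0.0283 nose 212 156.8 0.0179 0.046
[ 0.5425 -0.3681] 20.8 0.0284 nose 206 14.9 0.0179 0.045
```

Call:
play_rows(commands=[[[0.035,-0.094,0.3],1],[[0.035,-0.094,0.3],1],[[0.035,-0.094,0.3],1],[[0.035,-0.094,0.3],1],[[0.035,-0.094,0.3],1],[[0.035,-0.094,0.3],1],[[0.035,-0.094,0.3],1],[[0.035,-0.094,0.3],1],[[0.035,-0.094,0.3],1],[[0.035,-0.094,0.3],1],[[0.035,-0.094,0.3],1],[[0.035,-0.094,0.3],1]], jaw=0.65, force=40)

```text
t: 4.1
eef_pos: [0.4301, -0.2481, 0.1797]
tool_rot: [[1.0, 0.005, -0.0], [0.005, -1.0, 0.001], [-0.0, -0.001, -1.0]]
wrist_force: [0.3, 0.1, -0.4]
gripper_width: 0.0558
grip_force: 0.0
```

```bash
cat >> lib.py <<'E'
C0=np.array([.6708,.0049]);A=np.radians(-7.2);RT=np.array([[np.cos(A),-np.sin(A)],[np.sin(A),np.cos(A)]])
def tray(x,y):return C0+RT@np.array([x,y])
D=[([.4298,-.2476],-93.4),([.5454,-.2575],-91.9),([.4178,-.3621],-113.2),([.5425,-.3681],-75.1)]
PK=[(-.031,-.040),(.031,-.040),(-.031,.040),(.031,.040)]
def disp(i):
    "moves: above the dispenser, down; then (relative to grasp pose) above its pocket, down"
    print("above",move(*D[i][0],.14,D[i][1]),"down",move(*D[i][0],.082,D[i][1]),arm.get_state()["joint_pos"].round())
def place(i):
    t=tray(*PK[i]);print("above",move(*t,.16,-97.2),"down",move(*t,.083,-97.2),np.round(t,4),arm.get_state()["gripper_width"])
E
python3 - <<'E'
from lib import *
disp(0)
E
```

```text
above (array([-0.0005, -0.0008,  0.0662]), np.float64(0.0412)) down (array([-0.0005, -0.0006,  0.1629]), np.float64(0.0412)) [  0.  38.  42. 115. -39.  42. -22.]
```

Call:
play_rows(commands=[[[0,-0.001,0.066],0.04],[[0,-0.001,0.11],0.04],[[0,-0.001,0.163],0.04],[[0,-0.001,0.163],0.04],[[0,-0.001,0.163],0.04]])

```text
t: 4.6
eef_pos: [0.4289, -0.2495, 0.0826]
tool_rot: [[0.998, -0.061, -0.0], [-0.061, -0.998, 0.001], [-0.0, -0.001, -1.0]]
wrist_force: [0.1, -0.1, 1.2]
gripper_width: 0.0555
grip_force: 0.0
```

Call:
play_rows(commands=[[[0,0,0],0],[[0,0,0],0],[[0,0,0],0],[[0,0,0],0],[[0,0,0],0],[[0,0,-0.06],0],[[0,0,-0.12],0],[[0,0,-0.18],0],[[0,0,-0.18],0]], jaw=0, force=40)

```text
t: 5.5
eef_pos: [0.4299, -0.252, 0.1949]
tool_rot: [[0.998, -0.063, 0.008], [-0.063, -0.998, -0.005], [0.008, 0.005, -1.0]]
wrist_force: [-0.0, -0.5, -0.4]
gripper_width: 0.0404
grip_force: 40.7
```

```bash
python3 - <<'E'
from lib import *
place(0);print(arm.get_state()["eef_pos"])
E
```

```text
above (array([ 0.3175, -0.3897,  0.059 ]), np.float64(0.0398)) down (array([ 0.3164, -0.3903,  0.1873]), np.float64(0.0398)) [ 0.635  -0.0309] 0.04038485922428785
[ 0.42990781 -0.25203182  0.19490492]
```

Call:
play_rows(commands=[[[0.318,-0.39,0.03],0.04],[[0.318,-0.39,0.03],0.04],[[0.318,-0.39,0.03],0.04],[[0.318,-0.39,0.03],0.04],[[0.318,-0.39,0.03],0.04],[[0.318,-0.39,0.03],0.04],[[0.318,-0.39,0.03],0.04],[[0.318,-0.39,0.03],0.04],[[0.318,-0.39,0.09],0.04],[[0.318,-0.39,0.09],0.04],[[0.318,-0.39,0.09],0.04]])

```text
t: 6.6
eef_pos: [0.6323, -0.0301, 0.1364]
tool_rot: [[0.992, -0.128, -0.002], [-0.128, -0.992, -0.0], [-0.002, 0.001, -1.0]]
wrist_force: [0.3, 0.6, -0.0]
gripper_width: 0.0409
grip_force: 40.7
```

```bash
python3 - <<'E'
from lib import *
place(0);print(arm.get_state()["eef_pos"])
E
```

```text
above (array([ 0.0045,  0.0007, -0.0394]), np.float64(-0.002)) down (array([0.0048, 0.0006, 0.0889]), np.float64(-0.002)) [ 0.635  -0.0309] 0.040939387829227805
[ 0.63232505 -0.03014031  0.13635194]
```

Descend, then release and retreat upward.

Call:
play_rows(commands=[[[0.004,0,0.05],0],[[0.004,0,0.089],0],[[0.004,0,0.089],0],[[0.004,0,0.089],0]])

```text
t: 7.0
eef_pos: [0.6362, -0.03, 0.0846]
tool_rot: [[0.992, -0.127, 0.001], [-0.127, -0.992, -0.001], [0.001, 0.0, -1.0]]
wrist_force: [-0.4, -0.2, -0.3]
gripper_width: 0.0407
grip_force: 45.4
```

Call:
play_rows(commands=[[[0,0,0],0],[[0,0,0],0],[[0,0,0],0],[[0,0,-0.06],0],[[0,0,-0.12],0],[[0,0,-0.17],0],[[0,0,-0.17],0]], jaw=0.65)

```text
t: 7.7
eef_pos: [0.6382, -0.0304, 0.1905]
tool_rot: [[0.992, -0.126, 0.01], [-0.126, -0.992, -0.002], [0.01, 0.001, -1.0]]
wrist_force: [1.0, -0.3, -0.0]
gripper_width: 0.0556
grip_force: 0.0
```

```bash
python3 - <<'E'
from lib import *
p,d,K,T=snap("wrist","w_p0")
disp(1)
C=cloud(d,K,T);L=(C[...,:2]-C0)@RT
m=(C[...,2]>.024)&(C[...,2]<.034)&(abs(L[...,0])<.09)&(abs(L[...,1])<.078)
print(m.sum(),L[m].mean(0),C[m][:,2].mean() if m.any() else 0)
E
```

```text
above (array([-0.1041,  0.396 ,  0.0793]), np.float64(-0.0591)) down (array([-0.1046,  0.396 ,  0.1759]), np.float64(-0.0591)) [-25.  49.  48.  92. -42.  57. -61.]
2228 [-0.02133714 -0.02831257] 0.02853401096906376
```

View pics/w_p0.png

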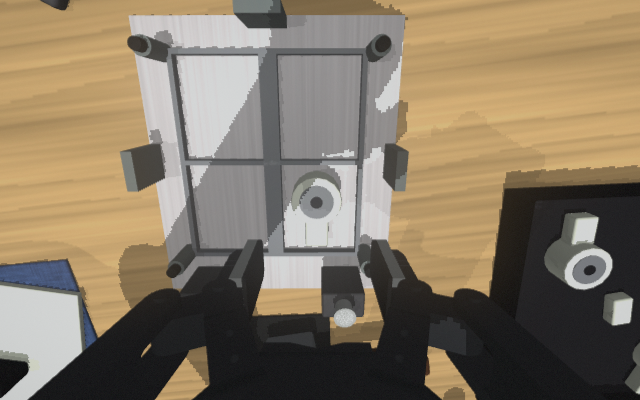

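Dispenser 1 lies in pocket 0, with its hub at (317,203) and its nose towards the pins. Next is dispenser 2.

Call:
play_rows(commands=[[[-0.104,0.396,0],-0.059],[[-0.104,0.396,0],-0.059],[[-0.104,0.396,0],-0.059],[[-0.104,0.396,0],-0.059],[[-0.104,0.396,0],-0.059],[[-0.104,0.396,0.04],-0.059],[[-0.104,0.396,0.08],-0.059],[[-0.104,0.396,0.08],-0.059],[[-0.104,0.396,0.08],-0.059]])

```text
t: 8.65
eef_pos: [0.5439, -0.2563, 0.1363]
tool_rot: [[0.999, -0.033, -0.002], [-0.033, -0.999, 0.001], [-0.002, -0.001, -1.0]]
wrist_force: [1.6, 1.0, -0.0]
gripper_width: 0.0552
grip_force: 0.0
```

```bash
python3 - <<'E'
from lib import *
disp(1)
E
```

```text
above (array([ 0.0026,  0.0018, -0.0061]), np.float64(0.0002)) down (array([0.0028, 0.0019, 0.0905]), np.float64(0.0002)) [ -0.  49.  41. 100. -42.  48. -31.]
```

Call:
play_rows(commands=[[[0.003,0.002,0.05],0],[[0.003,0.002,0.09],0],[[0.003,0.002,0.09],0],[[0.003,0.002,0.09],0]])

```text
t: 9.05
eef_pos: [0.5464, -0.2584, 0.0841]
tool_rot: [[0.999, -0.033, 0.001], [-0.033, -0.999, -0.001], [0.001, 0.001, -1.0]]
wrist_force: [1.1, -0.5, 0.4]
gripper_width: 0.0555
grip_force: 0.0
```

Call:
play_rows(commands=[[[0,0,0],0],[[0,0,0],0],[[0,0,0],0],[[0,0,0],0],[[0,0,0],0],[[0,0,-0.06],0],[[0,0,-0.12],0],[[0,0,-0.17],0]], jaw=0, force=40)

```text
t: 9.85
eef_pos: [0.546, -0.2584, 0.1873]
tool_rot: [[0.999, -0.034, 0.001], [-0.034, -0.999, -0.001], [0.001, 0.001, -1.0]]
wrist_force: [0.1, 0.3, -1.5]
gripper_width: 0.0403
grip_force: 40.6
```

Call:
play_rows(commands=[[[0.24,-0.373,0],0.059],[[0.24,-0.373,0],0.059],[[0.24,-0.373,0],0.059],[[0.24,-0.373,0],0.059],[[0.24,-0.373,0],0.059],[[0.24,-0.373,0],0.059],[[0.24,-0.373,0.08],0.059],[[0.24,-0.373,0.08],0.059],[[0.24,-0.373,0.08],0.059]])

```text
t: 10.75
eef_pos: [0.6963, -0.0401, 0.1367]
tool_rot: [[0.992, -0.127, -0.003], [-0.127, -0.992, -0.001], [-0.003, 0.001, -1.0]]
wrist_force: [-1.4, -0.6, 0.9]
gripper_width: 0.0405
grip_force: 40.6
```

```bash
python3 - <<'E'
from lib import *
place(1)
E
```

```text
above (array([-0.    , -0.0024, -0.0388]), np.float64(-0.0013)) down (array([ 0.0003, -0.0025,  0.0895]), np.float64(-0.0013)) [ 0.6965 -0.0387] 0.04045933407599481
```

Call:
play_rows(commands=[[[0,-0.002,0.05],0],[[0,-0.002,0.09],0],[[0,-0.002,0.09],0],[[0,-0.002,0.09],0]])

```text
t: 11.15
eef_pos: [0.698, -0.0395, 0.0854]
tool_rot: [[0.992, -0.127, 0.002], [-0.127, -0.992, -0.001], [0.002, 0.001, -1.0]]
wrist_force: [-0.0, -0.8, 0.5]
gripper_width: 0.0407
grip_force: 46.2
```

Call:
play_rows(commands=[[[0,0,0],0],[[0,0,0],0],[[0,0,0],0],[[0,0,-0.06],0],[[0,0,-0.12],0],[[0,0,-0.17],0]], jaw=0.65)

```text
t: 11.75
eef_pos: [0.6977, -0.0384, 0.1874]
tool_rot: [[0.992, -0.126, 0.001], [-0.126, -0.992, -0.001], [0.001, 0.001, -1.0]]
wrist_force: [0.2, -0.3, -0.3]
gripper_width: 0.0554
grip_force: 0.0
```

Call:
play_rows(commands=[[[-0.393,0.593,0],0.178],[[-0.393,0.593,0],0.178],[[-0.393,0.593,0],0.178],[[-0.393,0.593,0],0.178],[[-0.393,0.593,0],0.178],[[-0.393,0.593,0],0.178],[[-0.393,0.593,0],0.178],[[-0.393,0.593,0],0.178],[[-0.393,0.593,0],0.178],[[-0.393,0.593,0.08],0.178],[[-0.393,0.593,0.08],0.178],[[-0.393,0.593,0.08],0.178]])

```text
t: 12.95
eef_pos: [0.4189, -0.3609, 0.1371]
tool_rot: [[0.919, -0.394, -0.001], [-0.394, -0.919, 0.002], [-0.001, -0.001, -1.0]]
wrist_force: [-0.2, -0.9, 0.2]
gripper_width: 0.0554
grip_force: 0.0
```

```bash
python3 - <<'E'
from lib import *
disp(2)
E
```

```text
above (array([-0.0009,  0.0026, -0.0049]), np.float64(-0.0001)) down (array([-0.0008,  0.0027,  0.0918]), np.float64(-0.0001)) [ 12.  47.  44. 108. -47.  45. -31.]
```

Call:
play_rows(commands=[[[-0.001,0.003,0.05],0],[[-0.001,0.003,0.092],0],[[-0.001,0.003,0.092],0],[[-0.001,0.003,0.092],0]])

```text
t: 13.35
eef_pos: [0.4186, -0.3631, 0.0834]
tool_rot: [[0.919, -0.393, 0.001], [-0.393, -0.919, -0.002], [0.002, 0.001, -1.0]]
wrist_force: [0.3, 0.0, 0.0]
gripper_width: 0.0554
grip_force: 0.0
```

Call:
play_rows(commands=[[[0,0,0],0],[[0,0,0],0],[[0,0,0],0],[[0,0,0],0],[[0,0,0],0],[[0,0,-0.06],0],[[0,0,-0.12],0],[[0,0,-0.17],0]], jaw=0, force=40)

```text
t: 14.15
eef_pos: [0.4176, -0.3633, 0.1865]
tool_rot: [[0.919, -0.395, 0.001], [-0.395, -0.919, -0.002], [0.002, 0.001, -1.0]]
wrist_force: [0.2, -0.7, -0.3]
gripper_width: 0.0405
grip_force: 40.7
```

Call:
play_rows(commands=[[[0.079,-0.778,0],-0.178],[[0.079,-0.778,0],-0.178],[[0.079,-0.778,0],-0.178],[[0.079,-0.778,0],-0.178],[[0.079,-0.778,0],-0.178],[[0.079,-0.778,0],-0.178],[[0.079,-0.778,0],-0.178],[[0.079,-0.778,0],-0.178],[[0.079,-0.778,0],-0.178],[[0.079,-0.778,0.08],-0.178],[[0.079,-0.778,0.08],-0.178],[[0.079,-0.778,0.08],-0.178]])

```text
t: 15.35
eef_pos: [0.6446, 0.0472, 0.1355]
tool_rot: [[0.992, -0.125, -0.002], [-0.125, -0.992, -0.002], [-0.002, 0.002, -1.0]]
wrist_force: [1.0, -0.6, 0.6]
gripper_width: 0.0407
grip_force: 43.0
```

```bash
python3 - <<'E'
from lib import *
place(2)
E
```

```text
above (array([ 0.0005, -0.0021, -0.0408]), np.float64(0.0001)) down (array([ 0.0007, -0.0023,  0.0875]), np.float64(0.0001)) [0.6451 0.0485] 0.040673345195037715
```

Call:
play_rows(commands=[[[0.001,-0.002,0.05],0],[[0.001,-0.002,0.088],0],[[0.001,-0.002,0.088],0],[[0.001,-0.002,0.088],0]])

```text
t: 15.75
eef_pos: [0.6466, 0.0461, 0.0855]
tool_rot: [[0.992, -0.128, 0.002], [-0.128, -0.992, -0.002], [0.003, 0.001, -1.0]]
wrist_force: [-0.0, -0.6, 0.2]
gripper_width: 0.0403
grip_force: 47.3
```

Call:
play_rows(commands=[[[0,0,0],0],[[0,0,0],0],[[0,0,0],0],[[0,0,-0.06],0],[[0,0,-0.12],0],[[0,0,-0.17],0]], jaw=0.65)

```text
t: 16.35
eef_pos: [0.6463, 0.0482, 0.1872]
tool_rot: [[0.992, -0.126, 0.001], [-0.126, -0.992, -0.001], [0.001, 0.0, -1.0]]
wrist_force: [-0.1, 0.7, 0.0]
gripper_width: 0.0559
grip_force: 0.0
```

Call:
play_rows(commands=[[[-0.083,0.71,0],-0.246],[[-0.083,0.71,0],-0.246],[[-0.083,0.71,0],-0.246],[[-0.083,0.71,0],-0.246],[[-0.083,0.71,0],-0.246],[[-0.083,0.71,0],-0.246],[[-0.083,0.71,0],-0.246],[[-0.083,0.71,0],-0.246],[[-0.083,0.71,0],-0.246],[[-0.083,0.71,0.08],-0.246],[[-0.083,0.71,0.08],-0.246],[[-0.083,0.71,0.08],-0.246]])

```text
t: 17.55
eef_pos: [0.5431, -0.3669, 0.1366]
tool_rot: [[0.966, 0.258, -0.002], [0.258, -0.966, 0.002], [-0.001, -0.002, -1.0]]
wrist_force: [-0.0, 0.4, 0.2]
gripper_width: 0.0554
grip_force: 0.0
```

```bash
python3 - <<'E'
from lib import *
disp(3)
E
```

```text
above (array([-0.0015,  0.0016, -0.0057]), np.float64(0.0007)) down (array([-0.0015,  0.0018,  0.091 ]), np.float64(0.0007)) [ 12.  51.  37.  90. -37.  51. -12.]
```

Call:
play_rows(commands=[[[-0.002,0.002,0.05],0],[[-0.002,0.002,0.091],0],[[-0.002,0.002,0.091],0],[[-0.002,0.002,0.091],0]])

```text
t: 17.95
eef_pos: [0.5435, -0.3693, 0.0844]
tool_rot: [[0.966, 0.259, 0.002], [0.259, -0.966, -0.002], [0.001, 0.002, -1.0]]
wrist_force: [-0.3, -0.3, 0.2]
gripper_width: 0.0553
grip_force: 0.0
```

Call:
play_rows(commands=[[[0,0,0],0],[[0,0,0],0],[[0,0,0],0],[[0,0,0],0],[[0,0,0],0],[[0,0,-0.06],0],[[0,0,-0.12],0],[[0,0,-0.17],0]], jaw=0, force=40)

```text
t: 18.75
eef_pos: [0.5424, -0.3698, 0.1871]
tool_rot: [[0.966, 0.257, 0.002], [0.257, -0.966, -0.002], [0.001, 0.002, -1.0]]
wrist_force: [0.3, -0.5, -0.9]
gripper_width: 0.0407
grip_force: 40.6
```

Call:
play_rows(commands=[[[0.44,-0.588,0],0.246],[[0.44,-0.588,0],0.246],[[0.44,-0.588,0],0.246],[[0.44,-0.588,0],0.246],[[0.44,-0.588,0],0.246],[[0.44,-0.588,0],0.246],[[0.44,-0.588,0],0.246],[[0.44,-0.588,0],0.246],[[0.44,-0.588,0],0.246],[[0.44,-0.588,0.08],0.246],[[0.44,-0.588,0.08],0.246],[[0.44,-0.588,0.08],0.246]])

```text
t: 19.95
eef_pos: [0.7059, 0.0386, 0.1364]
tool_rot: [[0.992, -0.127, -0.002], [-0.127, -0.992, -0.001], [-0.002, 0.002, -1.0]]
wrist_force: [-0.1, -1.0, -0.1]
gripper_width: 0.0403
grip_force: 40.6
```

```bash
python3 - <<'E'
from lib import *
place(3)
E
```

```text
above (array([ 0.0006, -0.0035, -0.0393]), np.float64(-0.001)) down (array([ 0.0009, -0.0037,  0.089 ]), np.float64(-0.001)) [0.7066 0.0407] 0.04032328892213979
```

Call:
play_rows(commands=[[[0.001,-0.004,0.05],0],[[0.001,-0.004,0.089],0],[[0.001,-0.004,0.089],0],[[0.001,-0.004,0.089],0]])

```text
t: 20.35
eef_pos: [0.7082, 0.04, 0.0856]
tool_rot: [[0.992, -0.128, 0.003], [-0.128, -0.992, -0.001], [0.003, 0.001, -1.0]]
wrist_force: [0.7, -0.3, -0.1]
gripper_width: 0.0402
grip_force: 46.0
```

Call:
play_rows(commands=[[[0,0,0],0],[[0,0,0],0],[[0,0,0],0],[[0,0,-0.06],0],[[0,0,-0.12],0],[[-0.1,0,-0.4],0],[[-0.1,0,-0.4],0],[[-0.1,0,-0.4],0],[[-0.1,0,-0.4],0],[[-0.1,0,-0.4],0],[[-0.1,0,-0.4],0]], jaw=0.65)

```text
t: 21.45
eef_pos: [0.6477, 0.0495, 0.3238]
tool_rot: [[0.992, -0.126, 0.001], [-0.126, -0.992, 0.001], [0.001, -0.001, -1.0]]
wrist_force: [0.5, -0.1, 0.2]
gripper_width: 0.0556
grip_force: 0.0
```

```bash
python3 - <<'E'
from lib import *
p,d,K,T=snap("wrist","w_all")
print(arm.get_state()["eef_pos"],move(.5,.33,.33))
C=cloud(d,K,T);L=(C[...,:2]-C0)@RT
for i in range(4):
    for zz in((.024,.034),(.012,.023)):
        x,y=PK[i];m=(C[...,2]>zz[0])&(C[...,2]<zz[1])&(abs(L[...,0]-np.sign(x)*.043)<.038)&(abs(L[...,1]-y)<.03)
        q=np.c_[L[m],C[m][:,2]];print(i,m.sum(),np.round(q.mean(0),4),"z std",q[:,2].std().round(4))
E
```

```text
[0.64754045 0.04982402 0.32239613] (array([-0.3026, -0.4324, -0.012 ]), 0)
0 866 [-0.0278 -0.0372  0.0282] z std 0.0009
0 322 [-0.0531 -0.0352  0.0178] z std 0.0017
1 1006 [ 0.0319 -0.0391  0.0283] z std 0.0009
1 439 [ 0.0606 -0.0375  0.0178] z std 0.0016
2 862 [-0.0282  0.0388  0.0283] z std 0.0009
2 281 [-0.0554  0.0375  0.0178] z std 0.0013
3 993 [0.0328 0.0407 0.0283] z std 0.0009
3 382 [0.0649 0.0392 0.018 ] z std 0.0009
```

View pics/w_all.png

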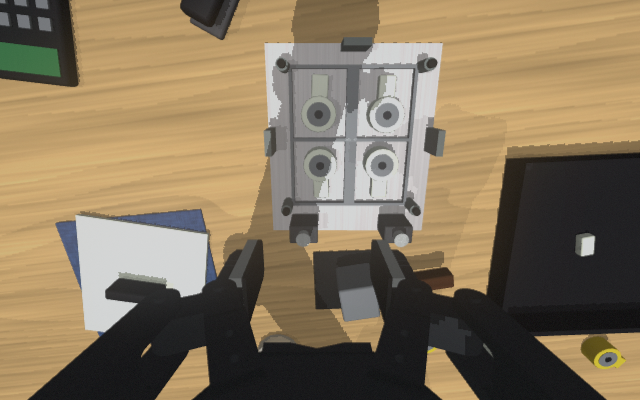

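All four dispensers lie flat in their pockets, with hubs at (318,115), (387,115), (320,165) and (382,165). The eraser is still in the basket at (585,245). Next I'll look at the cover.

Call:
play_rows(commands=[[[-0.22,-0.443,-0.05],0],[[-0.22,-0.443,-0.05],0],[[-0.22,-0.443,-0.05],0],[[-0.22,-0.443,-0.05],0],[[-0.22,-0.443,-0.05],0],[[-0.22,-0.443,-0.05],0],[[-0.22,-0.443,-0.05],0],[[-0.22,-0.443,-0.05],0]])

```text
t: 22.3
eef_pos: [0.5493, 0.3317, 0.3507]
tool_rot: [[0.993, -0.122, -0.003], [-0.122, -0.993, -0.002], [-0.003, 0.003, -1.0]]
wrist_force: [-0.1, -1.1, -0.8]
gripper_width: 0.0553
grip_force: 0.0
```

```bash
cat >> lib.py <<'E'
def cover(n="wrist",f=None):
    p,d,K,T=snap(n,f);C=cloud(d,K,T)
    hsv=cv2.cvtColor(p,cv2.COLOR_BGR2HSV)
    near=(np.hypot(C[...,0]-.49,C[...,1]-.33)<.19)&(d>.2)
    h=near&(C[...,2]>.033)&(C[...,2]<.05)&(hsv[...,2]<90)
    w=near&(C[...,2]>.003)&(C[...,2]<.02)&(hsv[...,1]<50)&(hsv[...,2]>90)
    for nm,m in(("handle",h),("plate",w)):
        nn,l,st,ce=cv2.connectedComponentsWithStats(m.astype(np.uint8))
        if nn<2:print(nm,"none");continue
        i=1+st[1:,4].argmax();q=C[l==i];r=cv2.minAreaRect((q[:,:2]*1000).astype(np.float32))
        print(nm,st[i,4],np.round(r[0],1),np.round(r[1],1),round(r[2],2),"z",np.median(q[:,2]).round(4))
E
python3 - <<'E'
from lib import *
cover("wrist","w_cov");print(arm.get_state()["eef_pos"])
E
```

```text
handle 609 [497.3 330.3] [69.  15.7] 73.4 z 0.0397
plate 15619 [495.4 330.9] [184.  199.1] 73.43 z 0.0081
[0.55012415 0.3293376  0.35130934]
```

Call:
play_rows(commands=[[[-0.089,0.009,0.3],-0.893],[[-0.089,0.009,0.3],-0.893],[[-0.089,0.009,0.3],-0.893],[[-0.089,0.009,0.3],-0.893],[[-0.089,0.009,0.3],-0.893],[[-0.089,0.009,0.3],-0.893],[[-0.089,0.009,0.3],-0.893],[[-0.089,0.009,0.3],-0.893],[[-0.089,0.009,0.3],-0.893],[[-0.089,0.009,0.3],-0.893],[[-0.089,0.009,0.3],-0.893],[[-0.089,0.009,0.3],-0.893]], jaw=0.6)

```text
t: 23.55
eef_pos: [0.4973, 0.3292, 0.1728]
tool_rot: [[0.294, 0.956, -0.0], [0.956, -0.294, -0.001], [-0.001, -0.0, -1.0]]
wrist_force: [-0.6, -0.0, 0.0]
gripper_width: 0.0511
grip_force: 0.0
```

```bash
python3 - <<'E'
from lib import *
print(move(.4965,.3306,.087,-16.6),arm.get_state()["eef_pos"],arm.get_state()["joint_pos"].round());cover("top")
E
```

```text
(array([ 0.0021, -0.002 ,  0.1429]), np.float64(-0.0055)) [0.49730257 0.32916302 0.17276587] [-53.  42.  29.  99. -27.  46. -28.]
handle 102 [496.8 328.1] [66.5 14.4] 72.92 z 0.0417
plate 2653 [495.7 331.2] [189.5 200.5] 73.62 z 0.0102
```

Call:
play_rows(commands=[[[0.002,-0.002,0.05],-0.005],[[0.002,-0.002,0.1],-0.005],[[0.002,-0.002,0.142],-0.005],[[0.002,-0.002,0.142],-0.005],[[0.002,-0.002,0.142],-0.005]])

```text
t: 24.1
eef_pos: [0.4962, 0.3321, 0.088]
tool_rot: [[0.283, 0.959, 0.0], [0.959, -0.283, -0.001], [-0.001, 0.0, -1.0]]
wrist_force: [-0.3, 0.1, 1.0]
gripper_width: 0.0513
grip_force: 0.0
```

Call:
play_rows(commands=[[[0,0,0],0],[[0,0,0],0],[[0,0,0],0],[[0,0,0],0],[[0,0,0],0],[[0,0,0],0]], jaw=0, force=100)

```text
t: 24.7
eef_pos: [0.4967, 0.3329, 0.0896]
tool_rot: [[0.282, 0.959, 0.002], [0.959, -0.282, 0.002], [0.002, 0.002, -1.0]]
wrist_force: [-0.1, -0.6, 5.8]
gripper_width: 0.0144
grip_force: 98.7
```

Call:
play_rows(commands=[[[0,0,-0.03],0],[[0,0,-0.07],0],[[0,0,-0.11],0],[[0,0,-0.16],0],[[0,0,-0.2],0],[[0,0,-0.2],0],[[0,0,-0.2],0]])

```text
t: 25.4
eef_pos: [0.4952, 0.3325, 0.2073]
tool_rot: [[0.282, 0.959, -0.001], [0.959, -0.282, -0.0], [-0.0, -0.001, -1.0]]
wrist_force: [-0.5, -0.4, -3.1]
gripper_width: 0.0139
grip_force: 98.0
```

```bash
python3 - <<'E'
from lib import *
s=arm.get_state();print(s["eef_pos"],s["wrist_torque"],s["gripper_width"]);cx,cy=C0
print(move(cx,cy,.22,-7.2))
E
```

```text
[0.49516912 0.33249119 0.20733373] [-0.01513857  0.00736734 -0.00122385] 0.013856370901611563
(array([-0.4413,  0.4348, -0.0214]), np.float64(-0.102))
```

Call:
play_rows(commands=[[[-0.05,0.05,-0.02],-0.02],[[-0.1,0.1,-0.02],-0.03],[[-0.15,0.15,-0.02],-0.04],[[-0.2,0.2,-0.02],-0.06],[[-0.25,0.25,-0.02],-0.08],[[-0.3,0.3,-0.02],-0.1],[[-0.35,0.35,-0.02],-0.102],[[-0.4,0.4,-0.02],-0.102],[[-0.42,0.42,-0.02],-0.102],[[-0.437,0.435,-0.02],-0.102],[[-0.437,0.435,-0.02],-0.102],[[-0.437,0.435,-0.02],-0.102]])

```text
t: 26.6
eef_pos: [0.6715, 0.0095, 0.2187]
tool_rot: [[0.124, 0.992, -0.003], [0.992, -0.124, 0.002], [0.002, -0.003, -1.0]]
wrist_force: [0.4, -0.0, -2.7]
gripper_width: 0.0143
grip_force: 98.2
```

```bash
python3 - <<'E'
from lib import *
s=arm.get_state();print(s["eef_pos"],s["wrist_torque"],s["gripper_width"]);t=C0+[.0003,.0022]
print(move(*t,.22,-7.2),move(*t,.14,-7.2))
p,d,K,T=snap("top","top1");C=cloud(d,K,T);hsv=cv2.cvtColor(p,cv2.COLOR_BGR2HSV)
m=(np.hypot(*(C[...,:2]-C0).transpose(2,0,1))<.17)&(C[...,2]>.125)&(C[...,2]<.16)&(hsv[...,1]<60)&(hsv[...,2]>90)
q=C[m];r=cv2.minAreaRect((q[:,:2]*1000).astype(np.float32));print(m.sum(),r,np.median(q[:,2]))
A_=np.c_[q[:,:2],np.ones(len(q))];print(np.linalg.lstsq(A_,q[:,2],rcond=None)[0])
E
```

```text
[0.67149179 0.00952953 0.21871639] [-0.00048785  0.00494393  0.02398619] 0.014346285283297844
(array([-0.0041, -0.0002, -0.0021]), np.float64(0.001)) (array([-0.0044,  0.0002,  0.1312]), np.float64(0.001))
1805 ((668.2250366210938, -29.943687438964844), (109.0585708618164, 196.92787170410156), 82.57290649414062) 0.1392749474113293
[-0.00625263 -0.00054978  0.14335733]
```

Call:
play_rows(commands=[[[-0.004,-0.001,0.03],0],[[-0.004,-0.001,0.06],0],[[-0.004,-0.001,0.09],0],[[-0.004,-0.001,0.11],0],[[-0.004,-0.001,0.131],0],[[-0.004,-0.001,0.131],0],[[-0.004,-0.001,0.131],0],[[-0.004,-0.001,0.131],0]])

```text
t: 27.45
eef_pos: [0.672, 0.0049, 0.1423]
tool_rot: [[0.126, 0.992, 0.002], [0.992, -0.126, -0.0], [0.0, 0.002, -1.0]]
wrist_force: [-0.0, -0.6, -1.7]
gripper_width: 0.0141
grip_force: 98.2
```

```bash
python3 - <<'E'
from lib import *
s=arm.get_state();print(s["eef_pos"],s["wrist_force"],s["wrist_torque"]);t=C0+[.0003,.0022]
print(move(*t,.13,-7.2),move(*t,.1216,-7.2))
p,d,K,T=snap("scene","sc1");p=p[150:310,300:460];cv2.imwrite("pics/sc1c.png",cv2.resize(p,(600,600),interpolation=cv2.INTER_CUBIC))
E
```

```text
[0.67200118 0.00493718 0.14231544] [-0.00211173 -0.62104777 -1.74890939] [-0.0202899  -0.0738905   0.04089241]
(array([ 0.0034, -0.002 ,  0.0205]), np.float64(-0.0002)) (array([ 0.0034, -0.002 ,  0.0345]), np.float64(-0.0002))
```

View pics/sc1c.png

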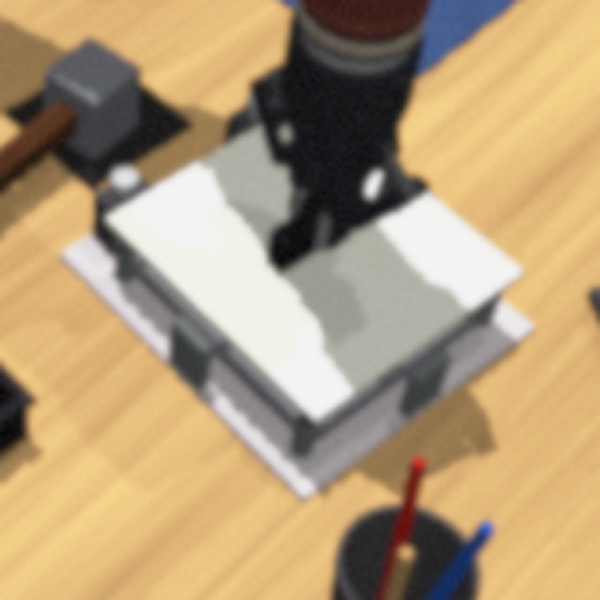

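The cover is square over the tray, inside the guides (near guides at (190,355) and (425,375) of the crop). Lowering gently.

Call:
play_rows(commands=[[[0.002,-0.001,0.005],0],[[0.002,-0.001,0.01],0],[[0.002,-0.001,0.014],0],[[0.002,-0.001,0.017],0],[[0.002,-0.001,0.02],0],[[0.002,-0.001,0.02],0],[[0.002,-0.001,0.02],0]])

```text
t: 28.2
eef_pos: [0.6709, 0.0062, 0.1296]
tool_rot: [[0.126, 0.992, 0.0], [0.992, -0.126, 0.0], [0.0, 0.0, -1.0]]
wrist_force: [-0.9, -0.6, 0.5]
gripper_width: 0.0141
grip_force: 98.6
```

Call:
play_rows(commands=[[[0,0,0.001],0],[[0,0,0.002],0],[[0,0,0.003],0],[[0,0,0.004],0],[[0,0,0.005],0],[[0,0,0.006],0],[[0,0,0.007],0],[[0,0,0.008],0],[[0,0,0.009],0],[[0,0,0.01],0],[[0,0,0.01],0],[[0,0,0.01],0]])

```text
t: 29.4
eef_pos: [0.6709, 0.0062, 0.1252]
tool_rot: [[0.126, 0.992, 0.0], [0.992, -0.126, 0.001], [0.001, 0.0, -1.0]]
wrist_force: [-3.6, 0.4, 8.9]
gripper_width: 0.0143
grip_force: 99.9
```

Call:
play_rows(commands=[[[0,0,0.001],0],[[0,0,0.002],0],[[0,0,0.003],0],[[0,0,0.004],0],[[0,0,0.005],0],[[0,0,0.006],0],[[0,0,0.007],0],[[0,0,0.008],0],[[0,0,0.009],0],[[0,0,0.009],0],[[0,0,0.009],0]])

```text
t: 30.5
eef_pos: [0.6709, 0.0061, 0.1216]
tool_rot: [[0.126, 0.992, 0.001], [0.992, -0.126, 0.001], [0.001, 0.0, -1.0]]
wrist_force: [-7.0, 1.7, 17.1]
gripper_width: 0.0141
grip_force: 101.0
```

Call:
play_rows(commands=[[[0,0,0.001],0],[[0,0,0.002],0],[[0,0,0.003],0],[[0,0,0.003],0],[[0,0,0.003],0]])

```text
t: 31.0
eef_pos: [0.6709, 0.006, 0.1215]
tool_rot: [[0.126, 0.992, 0.001], [0.992, -0.126, 0.002], [0.002, 0.001, -1.0]]
wrist_force: [-10.2, 0.9, 23.2]
gripper_width: 0.0148
grip_force: 102.1
```

Stopped at the expected home height with the force rising. Release and check.

Call:
play_rows(commands=[[[0,0,-0.008],0],[[0,0,-0.012],0],[[0,0,-0.012],0]])

```text
t: 31.3
eef_pos: [0.671, 0.0063, 0.1228]
tool_rot: [[0.126, 0.992, 0.0], [0.992, -0.126, -0.0], [-0.0, 0.0, -1.0]]
wrist_force: [0.8, -0.1, -2.0]
gripper_width: 0.0142
grip_force: 98.2
```

Call:
play_rows(commands=[[[0,0,0],0],[[0,0,0],0],[[0,0,0],0],[[0,0,0],0],[[0,0,-0.05],0],[[0,0,-0.1],0],[[0,0,-0.18],0],[[0,0,-0.26],0],[[0.1,0,-0.34],0],[[0.1,0,-0.34],0],[[0.1,0,-0.34],0]], jaw=0.6)

```text
t: 32.4
eef_pos: [0.6799, 0.0712, 0.3306]
tool_rot: [[0.118, 0.993, 0.007], [0.993, -0.118, 0.005], [0.005, 0.006, -1.0]]
wrist_force: [-0.3, -0.3, 0.4]
gripper_width: 0.0513
grip_force: 0.0
```

```bash
cat >> lib.py <<'E'
def onTray(f=None):
    p,d,K,T=snap("wrist",f);C=cloud(d,K,T);L=(C[...,:2]-C0)@RT
    hsv=cv2.cvtColor(p,cv2.COLOR_BGR2HSV)
    m=(d>.18)&(abs(L[...,0])<.103)&(abs(L[...,1])<.1)&(C[...,2]>.03)&(C[...,2]<.055)&(hsv[...,2]>80)
    q=np.c_[L[m]*1000,C[m][:,2]];r=cv2.minAreaRect(q[:,:2].astype(np.float32));print("cover",m.sum(),r,"z",np.median(q[:,2]))
    print("slopes rad",np.linalg.lstsq(np.c_[q[:,:2]/1000,np.ones(len(q))],q[:,2],rcond=None)[0])
    for y in(.06,-.06):
        k=(d>.18)&(np.hypot(L[...,0]+.115,L[...,1]-y)<.018)&(C[...,2]>.0475)&(C[...,2]<.075)
        if k.any():print("pin",y,k.sum(),np.round(np.r_[L[k].mean(0),C[k].mean(0)],4),C[k][:,2].max().round(4))
    m=(d>.18)&(abs(L[...,1])<.1)&(abs(L[...,0])<.13)&(C[...,2]<.012)
    if m.any():print("plate z",np.median(C[m][:,2]))
    return p,C,L,d
E
python3 - <<'E'
from lib import *
print(arm.get_state()["eef_pos"])
onTray("w_c2")
E
```

```text
[0.67985699 0.07123218 0.33060722]
cover 18092 ((-0.00247955322265625, 0.04352569580078125), (205.77532958984375, 199.89056396484375), 0.038519106805324554) z 0.040188906597277446
slopes rad [ 0.00070845 -0.00030215  0.04021341]
pin 0.06 217 [-0.1142  0.0602  0.5651  0.079   0.0587] 0.0619
pin -0.06 139 [-0.1159 -0.0574  0.5486 -0.0375  0.0584] 0.0622
plate z 0.001661543990356229
```

View pics/w_c2.png

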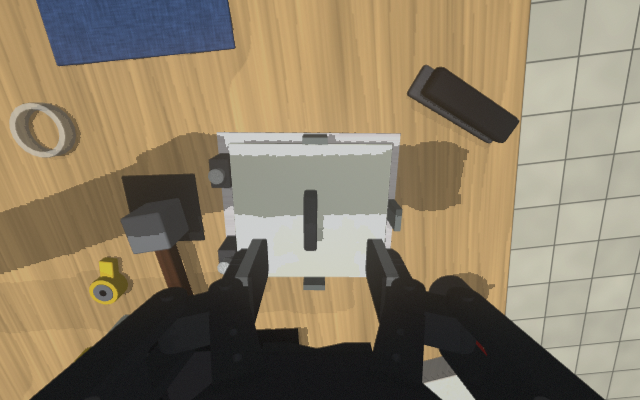

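The cover is home and level: its top reads at 42 mm after the camera bias, with slopes under 0.001. Now to find the mallet.

Call:
play_rows(commands=[[[-0.041,-0.348,0],0],[[-0.041,-0.348,0],0],[[-0.041,-0.348,0],0],[[-0.041,-0.348,0],0],[[-0.041,-0.348,0],0],[[-0.041,-0.348,0],0],[[-0.041,-0.348,0],0]], jaw=0.6)

```text
t: 33.15
eef_pos: [0.4694, 0.067, 0.3274]
tool_rot: [[0.127, 0.992, 0.002], [0.992, -0.127, -0.001], [-0.0, 0.002, -1.0]]
wrist_force: [0.2, -0.7, 0.0]
gripper_width: 0.0514
grip_force: 0.0
```

```bash
cat >> lib.py <<'E'
def mallet(f=None):
    p,d,K,T=snap("wrist",f);C=cloud(d,K,T)
    near=(np.hypot(C[...,0]-.462,C[...,1]-.01)<.17)&(d>.18)
    for nm,lo,hi,win in(("head",.052,.068,.05),("handle",.036,.0475,.17),("pad",-.002,.0025,.0)):
        m=near&(C[...,2]>lo)&(C[...,2]<hi)
        if nm=="head":m&=np.hypot(C[...,0]-.462,C[...,1]-.017)<.06
        if nm=="handle":m&=(C[...,1]<-.012)&(C[...,0]<.52)
        if nm=="pad":
            m=near&(C[...,2]<.006)&(cv2.cvtColor(p,cv2.COLOR_BGR2HSV)[...,2]<55)
        n,l,st,ce=cv2.connectedComponentsWithStats(m.astype(np.uint8))
        if n<2:print(nm,"none");continue
        i=1+st[1:,4].argmax();q=C[l==i];r=cv2.minAreaRect((q[:,:2]*1000).astype(np.float32))
        print(nm,st[i,4],np.round(r[0],1),np.round(r[1],1),round(r[2],2),"z",np.median(q[:,2]).round(4))
E
python3 - <<'E'
from lib import *
print(arm.get_state()["eef_pos"]);mallet("w_m")
E
```

```text
[0.4693834  0.06700053 0.32737289]
head 1665 [462.9  18. ] [50.2 49.9] 2.72 z 0.061
handle 972 [467.3 -63.3] [19.9 98.7] 2.88 z 0.043
pad 2098 [460.3  27.3] [85.6 97.9] 86.05 z 0.0011
```

View pics/w_m.png

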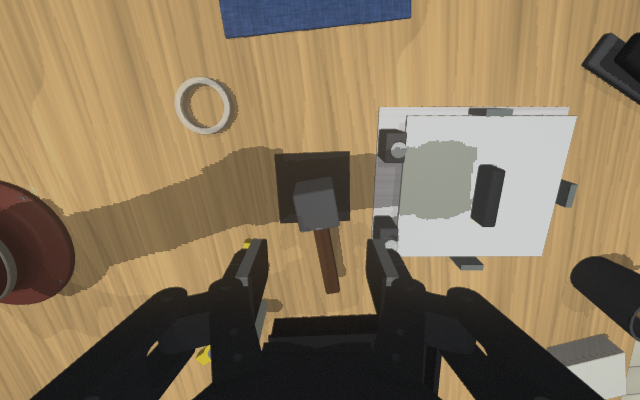

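The mallet head is at about (317,205) and its handle runs down to (332,285). Both are clear to grip.

Call:
play_rows(commands=[[[-0.156,0.013,0.2],-0.112],[[-0.156,0.013,0.2],-0.112],[[-0.156,0.013,0.3],-0.112],[[-0.156,0.013,0.3],-0.112],[[-0.156,0.013,0.3],-0.112],[[-0.156,0.013,0.3],-0.112],[[-0.156,0.013,0.3],-0.112]])

```text
t: 33.9
eef_pos: [0.466, -0.0258, 0.1485]
tool_rot: [[-0.051, 0.999, 0.003], [0.999, 0.051, 0.0], [0.0, 0.003, -1.0]]
wrist_force: [1.4, 0.8, 0.6]
gripper_width: 0.0511
grip_force: 0.0
```

```bash
python3 - <<'E'
from lib import *
print(arm.get_state()["eef_pos"],move(.4653,-.0269,.088,2.9),arm.get_state()["joint_pos"].round())
E
```

```text
[ 0.46599101 -0.02584788  0.14847336] (array([-0.0017, -0.0016,  0.1008]), np.float64(0.0001)) [-13.  35.  20. 121. -24.  28.  28.]
```

Call:
play_rows(commands=[[[-0.002,-0.002,0.05],0],[[-0.002,-0.002,0.1],0],[[-0.002,-0.002,0.1],0],[[-0.002,-0.002,0.1],0],[[-0.002,-0.002,0.1],0]])

```text
t: 34.4
eef_pos: [0.4645, -0.0271, 0.0893]
tool_rot: [[-0.051, 0.999, 0.004], [0.999, 0.051, -0.0], [-0.0, 0.004, -1.0]]
wrist_force: [0.1, -0.1, 0.7]
gripper_width: 0.0513
grip_force: 0.0
```

Call:
play_rows(commands=[[[0,0,0],0],[[0,0,0],0],[[0,0,0],0],[[0,0,0],0],[[0,0,0],0],[[0,0,0],0]], jaw=0, force=120)

```text
t: 35.0
eef_pos: [0.4639, -0.0274, 0.0886]
tool_rot: [[-0.05, 0.999, 0.003], [0.999, 0.05, 0.0], [0.0, 0.003, -1.0]]
wrist_force: [-0.9, 0.8, 8.2]
gripper_width: 0.0183
grip_force: 116.8
```

Call:
play_rows(commands=[[[0,0,-0.03],0],[[0,0,-0.06],0],[[0,0,-0.1],0],[[0,0,-0.15],0],[[0,0,-0.18],0],[[0,0,-0.2],0],[[0,0,-0.2],0],[[0,0,-0.2],0]])

```text
t: 35.8
eef_pos: [0.4624, -0.0273, 0.2069]
tool_rot: [[-0.05, 0.999, -0.001], [0.999, 0.05, 0.0], [0.0, -0.001, -1.0]]
wrist_force: [-1.3, -0.4, -3.6]
gripper_width: 0.0181
grip_force: 117.7
```

```bash
python3 - <<'E'
from lib import *
s=arm.get_state();print(s["eef_pos"],s["wrist_force"],s["wrist_torque"],s["gripper_width"])
p,d,K,T=snap("wrist");C=cloud(d,K,T);R=s["tool_rot"]
tl=(C-s["eef_pos"])@R
m=(d>.1)&(tl[...,2]<.13)&(tl[...,2]>-.02)&(tl[...,0]>.012)&(tl[...,0]<.1)&(abs(tl[...,1])<.04)
q=tl[m];print(m.sum(),q.min(0),q.max(0))
t=q[q[:,2]<np.percentile(q[:,2],60)];print("head top",np.median(t,0),np.linalg.lstsq(np.c_[t[:,:2],np.ones(len(t))],t[:,2],rcond=None)[0])
E
```

```text
[ 0.4623952  -0.02726463  0.20687539] [-1.30054446 -0.41197617 -3.62153014] [-0.07125874  0.00580633  0.02706124] 0.018112025710594122
14704 [ 0.01200005 -0.0399709   0.01574495] [0.07009087 0.03996458 0.08540605]
head top [0.03025177 0.00011787 0.02711614] [0.18072864 0.00088368 0.02035419]
```

Call:
play_rows(commands=[[[0.179,0.118,-0.02],1],[[0.179,0.118,-0.02],1],[[0.179,0.118,-0.02],1],[[0.179,0.118,-0.02],1],[[0.179,0.118,-0.02],1],[[0.179,0.118,-0.02],1],[[0.179,0.118,-0.02],1],[[0.179,0.118,-0.02],1],[[0.179,0.118,-0.02],1],[[0.179,0.118,-0.02],1],[[0.179,0.118,-0.02],1],[[0.179,0.118,-0.02],1]])

```text
t: 37.05
eef_pos: [0.5275, 0.0837, 0.2175]
tool_rot: [[0.999, 0.05, -0.004], [0.05, -0.999, -0.001], [-0.004, 0.001, -1.0]]
wrist_force: [0.1, 0.2, -3.0]
gripper_width: 0.0185
grip_force: 117.7
```

```bash
python3 - <<'E'
from lib import *
s=arm.get_state();print(s["eef_pos"],s["wrist_force"],s["joint_pos"].round(),s["gripper_width"])
print(move(.5275,.0834,.17,-97.2),move(.5275,.0834,.136,-97.2))
p,d,K,T=snap("scene","sc_m");cv2.imwrite("pics/sc_mc.png",cv2.resize(p[80:300,230:460],(600,574),interpolation=cv2.INTER_CUBIC))
E
```

```text
[0.52747297 0.08372748 0.21753886] [ 0.13157334  0.15939019 -3.03850345] [-43.  41.  52. 108. -40.  53. -58.] 0.018471872470710245
(array([0.0003, 0.0005, 0.0792]), np.float64(0.1121)) (array([0.0005, 0.0004, 0.1359]), np.float64(0.1121))
```

View pics/sc_mc.png

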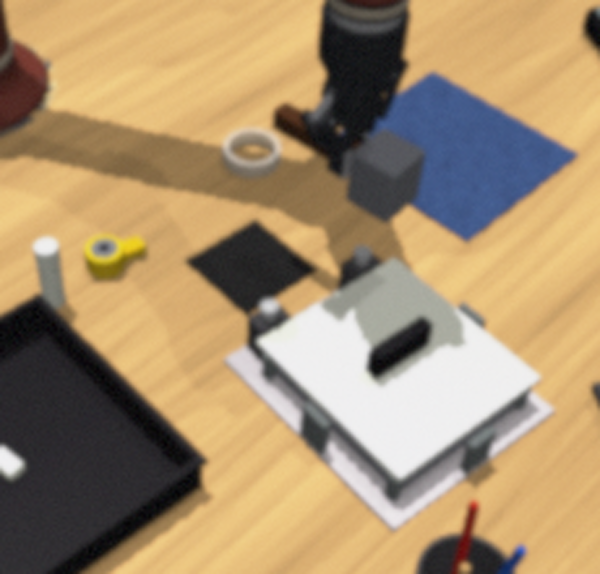

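The mallet is held level, with its head (385,170) above the left pin (362,262). Pressing the left pin down.

Call:
play_rows(commands=[[[0,0,0.03],0.05],[[0,0,0.06],0.112],[[0,0,0.09],0.112],[[0,0,0.1],0.112],[[0,0,0.105],0.112],[[0,0,0.109],0.112],[[0,0,0.112],0.112],[[0,0,0.115],0.112],[[0,0,0.118],0.112],[[0,0,0.12],0.112],[[0,0,0.122],0.112]])

```text
t: 38.2
eef_pos: [0.5284, 0.0833, 0.1466]
tool_rot: [[0.992, -0.126, 0.0], [-0.126, -0.992, 0.001], [0.0, -0.001, -1.0]]
wrist_force: [-2.5, 0.9, 2.0]
gripper_width: 0.018
grip_force: 118.4
```

Call:
play_rows(commands=[[[0,0,0.002],0],[[0,0,0.004],0],[[0,0,0.006],0],[[0,0,0.008],0],[[0,0,0.01],0],[[0,0,0.012],0],[[0,0,0.014],0],[[0,0,0.014],0]])

```text
t: 39.0
eef_pos: [0.5284, 0.0834, 0.1375]
tool_rot: [[0.992, -0.126, -0.0], [-0.126, -0.992, -0.0], [-0.0, 0.0, -1.0]]
wrist_force: [-1.5, 0.8, 2.2]
gripper_width: 0.0185
grip_force: 118.5
```

Call:
play_rows(commands=[[[0,0,0.002],0],[[0,0,0.004],0],[[0,0,0.006],0],[[0,0,0.007],0],[[0,0,0.007],0]])

```text
t: 39.5
eef_pos: [0.5282, 0.0831, 0.1362]
tool_rot: [[0.992, -0.126, 0.001], [-0.126, -0.992, 0.003], [0.0, -0.003, -1.0]]
wrist_force: [-9.3, 2.8, 22.9]
gripper_width: 0.0182
grip_force: 121.7
```

The left pin has bottomed out (force jumped to 26 N). Next is the right pin.

Call:
play_rows(commands=[[[0,0,-0.03],0],[[0,0,-0.06],0],[[0,0,-0.08],0],[[0,0.05,-0.08],0],[[0,0.1,-0.08],0],[[0,0.15,-0.08],0],[[0,0.2,-0.08],0],[[0,0.2,-0.08],0],[[0,0.2,-0.08],0]])

```text
t: 40.4
eef_pos: [0.5131, -0.0365, 0.1811]
tool_rot: [[0.992, -0.128, -0.001], [-0.128, -0.992, -0.0], [-0.001, 0.0, -1.0]]
wrist_force: [-0.2, -0.1, -3.7]
gripper_width: 0.0181
grip_force: 118.0
```

```bash
python3 - <<'E'
from lib import *
s=arm.get_state();print(s["eef_pos"],s["wrist_force"],s["gripper_width"])
print(move(.5125,-.0356,.15,-97.2))
E
```

```text
[ 0.51306507 -0.03650112  0.18105747] [-0.16213941 -0.11130376 -3.65618769] 0.018113754845680483
(array([-0.0011, -0.0014,  0.0518]), np.float64(-0.0018))
```

Call:
play_rows(commands=[[[-0.001,-0.001,0.03],0],[[-0.001,-0.001,0.045],0],[[-0.001,-0.001,0.05],0],[[-0.001,-0.001,0.053],0],[[-0.001,-0.001,0.056],0],[[-0.001,-0.001,0.059],0],[[-0.001,-0.001,0.062],0],[[-0.001,-0.001,0.065],0],[[-0.001,-0.001,0.067],0],[[-0.001,-0.001,0.069],0]])

```text
t: 41.4
eef_pos: [0.513, -0.0349, 0.1402]
tool_rot: [[0.992, -0.125, 0.001], [-0.125, -0.992, 0.0], [0.001, -0.0, -1.0]]
wrist_force: [-1.6, 1.7, 3.3]
gripper_width: 0.0182
grip_force: 118.7
```

Call:
play_rows(commands=[[[0,0,0.002],0],[[0,0,0.004],0],[[0,0,0.006],0],[[0,0,0.008],0],[[0,0,0.01],0],[[0,0,0.011],0],[[0,0,0.011],0]])

```text
t: 42.1
eef_pos: [0.5127, -0.0352, 0.1361]
tool_rot: [[0.992, -0.126, 0.002], [-0.126, -0.992, 0.003], [0.001, -0.003, -1.0]]
wrist_force: [-7.7, 5.9, 23.2]
gripper_width: 0.0181
grip_force: 122.1
```

The right pin has bottomed out too. Lifting and returning the mallet to its pad.

Call:
play_rows(commands=[[[0,0,-0.04],0],[[0,0,-0.08],0],[[0,0,-0.125],0],[[-0.08,0,-0.125],0],[[-0.08,0,-0.125],0],[[-0.08,0,-0.125],0]])

```text
t: 42.7
eef_pos: [0.4632, -0.029, 0.2076]
tool_rot: [[0.992, -0.128, -0.003], [-0.128, -0.992, -0.0], [-0.003, 0.0, -1.0]]
wrist_force: [-0.7, 0.2, -2.4]
gripper_width: 0.0184
grip_force: 118.0
```

Call:
play_rows(commands=[[[0,0,0],-1],[[0,0,0],-1],[[0,0,0],-1],[[0,0,0],-1],[[0,0,0],-1],[[0,0,0],-1],[[0,0,0],-1],[[0,0,0],-1],[[0,0,0],-1],[[0,0,0],-1],[[0,0,0],-1],[[0,0,0],-1]])

```text
t: 43.9
eef_pos: [0.4664, -0.0298, 0.2082]
tool_rot: [[0.127, 0.992, 0.002], [0.992, -0.127, -0.001], [-0.001, 0.002, -1.0]]
wrist_force: [0.2, -0.6, -2.2]
gripper_width: 0.0184
grip_force: 118.1
```

```bash
python3 - <<'E'
from lib import *
s=arm.get_state();print(s["eef_pos"],s["wrist_force"],s["gripper_width"],s["joint_pos"].round())
print(move(.4642,-.0235,.10,2.9),move(.4642,-.0235,.089,2.9))
E
```

```text
[ 0.46640307 -0.02981397  0.20820872] [ 0.19715889 -0.55450612 -2.20612602] 0.018372394521598598 [-18.  29.  28. 118. -22.  37.  17.]
(array([ 0.0101, -0.0053,  0.1803]), np.float64(-0.1132)) (array([ 0.0101, -0.0053,  0.1987]), np.float64(-0.1132))
```

Call:
play_rows(commands=[[[0.01,-0.005,0.03],-0.06],[[0.01,-0.005,0.06],-0.112],[[0.01,-0.005,0.1],-0.112],[[0.01,-0.005,0.14],-0.112],[[0.01,-0.005,0.17],-0.112],[[0.01,-0.005,0.18],-0.112],[[0.01,-0.005,0.186],-0.112],[[0.01,-0.005,0.192],-0.112],[[0.01,-0.005,0.196],-0.112],[[0.01,-0.005,0.199],-0.112],[[0.01,-0.005,0.199],-0.112]])

```text
t: 45.0
eef_pos: [0.4631, -0.0226, 0.0893]
tool_rot: [[-0.05, 0.999, 0.001], [0.999, 0.05, -0.0], [-0.0, 0.001, -1.0]]
wrist_force: [-0.1, -0.6, -4.8]
gripper_width: 0.0182
grip_force: 118.0
```

Call:
play_rows(commands=[[[0,0,0.001],0],[[0,0,0.002],0],[[0,0,0.002],0],[[0,0,0.002],0]])

```text
t: 45.4
eef_pos: [0.4631, -0.0228, 0.0886]
tool_rot: [[-0.05, 0.999, 0.001], [0.999, 0.05, 0.0], [0.0, 0.001, -1.0]]
wrist_force: [-1.3, -0.0, 5.1]
gripper_width: 0.018
grip_force: 119.4
```

Contact. Release, rise and check.

Call:
play_rows(commands=[[[0,0,0],0],[[0,0,0],0],[[0,0,0],0],[[0,0,0],0],[[0,0,-0.04],0],[[0,0,-0.1],0],[[0,0,-0.18],0],[[0,0,-0.26],0],[[0.12,0.1,-0.34],0],[[0.16,0.1,-0.4],0],[[0.16,0.1,-0.4],0],[[0.16,0.1,-0.4],0]], jaw=0.6)

```text
t: 46.6
eef_pos: [0.5211, 0.082, 0.3311]
tool_rot: [[-0.059, 0.998, 0.009], [0.998, 0.059, 0.004], [0.004, 0.009, -1.0]]
wrist_force: [-0.2, -0.1, 0.3]
gripper_width: 0.051
grip_force: 0.0
```

```bash
python3 - <<'E'
from lib import *
print(arm.get_state()["eef_pos"]);mallet("fin");onTray()
E
```

```text
[0.52111034 0.0820065  0.33111747]
head 1636 [461.7  22.6] [49.9 49.7] 2.07 z 0.061
handle 543 [466.1 -59.9] [18.8 95.5] 2.83 z 0.0429
pad 2513 [460.8  28.5] [97.8 97.8] 84.93 z 0.0011
cover 16960 ((-0.03717041015625, 6.665313720703125), (186.46339416503906, 205.92416381835938), 89.99610900878906) z 0.04029301754199041
slopes rad [0.00084127 0.00042383 0.04030479]
pin 0.06 194 [-0.115   0.06    0.5642  0.0788  0.0491] 0.0513
pin -0.06 146 [-0.1154 -0.0599  0.5488 -0.0401  0.0491] 0.0506
plate z 0.0019851274989434176
```

View pics/fin.png

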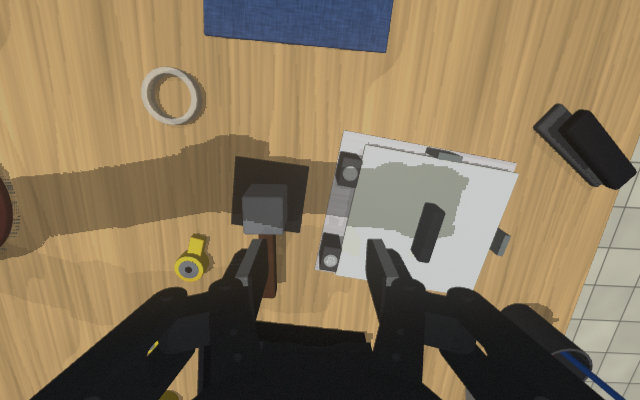

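The mallet stands on its pad, with its head at (265,208) and about 6 mm off the pad's centre. Both pins are down at about 51 mm and the cover is level. Handing in.

```bash
python3 -c "
from station import order;print(order.hand_in())"
```

```text
the job is handed in; nothing more can be done
None
```

The job is handed in, though the hand-in returned no verdict: all four dispensers lie flat in their pockets, the cover is home and level, both lock pins are driven home with the mallet, the mallet is back on its pad, and the eraser is still in the basket.

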